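# Weigh the purple sea-urchin shell

### The arm

A 7-joint arm with a two-finger parallel gripper is mounted at the origin on the work surface. World frame = base frame: x ahead of the robot, y to its left, z up, the work surface at z = 0. Lengths are in m, angles in rad, forces in N, time in s.
With the tool pointing down it reaches from about 0.4 to 0.875 m from the base axis. Payload 6.5 kg.
Tool frame: the origin (TCP) lies midway between the tips of the shut fingers; the grasp point (between the pads) lies 19 mm behind it; z points along the fingers, y is the line along which they close (so a half turn about z gives the same grasp; the last joint's range is limited). The gripper opens to 85 mm and grips with 20 to 120 N. Pads are 22 mm wide; open, the fingers measure 114 mm over their backs; the gripper's body (76 mm by 85 mm) begins 54 mm behind the grasp point. The pads swing forward as they close: fully open they stand 13 mm farther back than shut.
Start: joints at [-0.066, 0.536, -0.004, 1.538, 0.003, 1.067, -0.071], TCP at [0.65, 0, 0.231] pointing down, gripper open.
Joint ranges: [-2.7, 2.7], [-0.37, 2.16], [-1.27, 1.26], [0.24, 2.4], [-1.31, 4.45], [0.19, 1.91], [-2.76, 2.76]. Speed limits (rad/s): [2.39, 2.39, 3.14, 3.14, 3.14, 3.14, 3.14].

### API

Orientations are given as a rotation vector (axis times angle).
In Python, from bench import manip gives the robot as it stands.
- The arm moves only by the tool servo_tool, never from a script. Its argument "steps" is a list of rows, each a list of 7 numbers: the closure in counts, from 0 (fully open) to 255 (shut), then the shift along the tool's x, y, z in units of 40 mm (1.0 is 40 mm), then the turn, a rotation vector about the tool's x, y, z in units of 6 degrees (1.0 is 6 degrees). In form: [[jaw, dx, dy, dz, rx, ry, rz], ...]. A call has 1 to 5 rows; each row is the pose to reach, as a shift and turn from the pose commanded when the call began, along the tool's axes at that moment; what a row does not reach only later rows make up. A row lasts 1/10 s, in which the tool goes at most 50 mm and 8.59 degrees, less where a joint would pass 70% of its speed; a pose out of reach is approached as far as the arm can. A call with a gripper value outside its range is refused whole. The fingers move at their own pace and stop on an object; "newtons" is the grip in N (left out, the last holds). Time passes only in rows, so rows that repeat a pose let the fingers close. It gives the time, the measured TCP pose, the force, the opening and the grip force at its end, in the units of the state.
- manip.get_state(): the state, without advancing time (a new reading comes with each control period).
- manip.read_camera(name): name is "scene" or "side" or "wrist"; returns a dict with "pixels" (480x640x3 uint8, red, green, blue), "vertical_fov" (degrees; the focal length in pixels is half the picture's height over the tangent of half this angle, whatever the lens; pixels are square), "cx", "cy" (the principal point, pixels), "k1" (the pictures are not rectified: a ray, as slopes to the right and down, at radius r is drawn at 1 + k1 r^2 times it, then the intrinsics apply), "R" (3x3) and "t" (3): a world point X has camera coordinates R X + t; the wrist camera has in their place "T_tool_cam" (4x4, takes a point from camera to tool coordinates, whose origin is the TCP and whose axes are the flange's). Camera axes: x right, y down, z forward; pixel columns grow to the right and rows downward; lengths in m; the calibration is good to about 2 mm. A picture is of the moment at which its call begins: read the wrist's pose just before it. There is no depth.
- manip.finish_job(): hands the job in; it is judged then, once.
The state is a dict: "time_s": time; "qpos": joint angles; "joint_vel": joint speeds; "joint_efforts": joint torques, N m; "position": TCP position; "ee_rot": TCP orientation; "force": force on the tool from outside, world axes, zero at the start; "moment": the same for the moment, N m; "opening": finger opening in m; "grip_force": force on a finger pad.
Only numpy, scipy, OpenCV 4.12 (cv2) and the standard library are available. Lean on these libraries where they do the work, as an engineer would, in place of code of your own. Each camera call takes 0.05 s, during which the arm holds its last target. There are 200 camera calls.

### The job

Weigh the purple sea-urchin shell: pick it off the cork board and stand it upright in the middle of the balance's steel pan. It is brittle, so never squeeze it with more than 40 N (per finger), and set it down gently: the pan must never be loaded with more than 15 N. Leave the green and the cream shells where they are.

Things in the scene. Friction and masses are not known exactly. Their poses are not given: they have to be found in the camera images.
- urchin_purple: The purple sea-urchin shell: a flattened round dome, 54 mm across at its widest (a plain upright band from 10 to 23 mm above its underside, the place to grip it, from any side), 35 mm high, flat underside 38 mm across; about 60 g, hollow and brittle. Origin at the centre of its underside, z up; round, so its yaw does not matter. It stands on a flat cork board 5 mm thick that lies on the table, in one of three places in a row, about 115 mm apart, in no fixed order.
- urchin_green: The green sea-urchin shell: a flattened round dome, 54 mm across at its widest (a plain upright band from 10 to 23 mm above its underside, the place to grip it, from any side), 35 mm high, flat underside 38 mm across; about 60 g, hollow and brittle. Origin at the centre of its underside, z up; round, so its yaw does not matter. Stands on the same board. Not to be moved.
- urchin_cream: The cream-white sea-urchin shell: a flattened round dome, 54 mm across at its widest (a plain upright band from 10 to 23 mm above its underside, the place to grip it, from any side), 35 mm high, flat underside 38 mm across; about 60 g, hollow and brittle. Origin at the centre of its underside, z up; round, so its yaw does not matter. Stands on the same board. Not to be moved.
- pan: Round flat steel pan of the white laboratory balance, 120 mm across, 4 mm thick, no rim. Origin at the centre of its top face, 56 mm above the table, z up. The balance's case (270 x 190 mm, its display panel towards the robot) lies 12 to 16 mm below the pan's top face. The pan gives on a spring: it stays up under the shell's own weight, starts to sink at about 1 N and is at its stop, 6 mm lower, at about 10 N; it comes back up when released.
Mind the look-alikes: they are no part of the job. Several things have the shape of the urchin_purple; the one meant has the colours described above.

How it is judged:
By the outcome, as a careful person would: the job done as asked, in the order asked, and still so for the second after the job is handed in, with the robot touching nothing.
It also fails if it takes over 38 s, if anything falls off the work surface, if the arm or the gripper's body presses on something with over 40 N, if the wrist force passes 120 N, or if a joint passes its speed limit or range.

## Working session

There is one attempt and no reset: what is moved stays moved. The work goes in short steps, Python scripts to look and compute and a tool call to move; the robot and the scene stay as the last step left them, time stands still between calls to the robot, and variables do not carry over. Pictures are saved under pics/ and viewed, at most 10 in all, crops included, and the job is handed in when it is done.

Besides the shell and the picture viewer there is one more tool, called after "Call:" by a JSON object that holds its "method" and its "body". servo_tool: Moves the arm, as the interface text tells. Its arguments: {"type":"object","properties":{"steps":{"type":"array","items":{"type":"array","items":{"type":"number"}}},"newtons":{"type":"number"}},"required":["steps"]}

```bash
mkdir -p pics; cat > h.py <<'E'
import numpy as np, cv2
from scipy.spatial.transform import Rotation as Ro
from bench import manip
def K(c):
    f=240/np.tan(np.radians(c["vertical_fov"])/2)
    return np.array([[f,0,c["cx"]],[0,f,c["cy"]],[0,0,1]]),np.array([c["k1"],0,0,0,0.])
def grab(name):
    s=manip.get_state(); c=manip.read_camera(name)
    if name=="wrist":
        T=np.array(c["T_tool_cam"]); Rt=Ro.from_rotvec(s["ee_rot"]).as_matrix()
        c["Rcw"]=Rt@T[:3,:3]; c["o"]=Rt@T[:3,3]+np.array(s["position"])
    else:
        R=np.array(c["R"]); c["Rcw"]=R.T; c["o"]=-R.T@np.array(c["t"])
    return c
def ray(c,px):
    k,d=K(c); p=cv2.undistortPoints(np.array([[px]],float),k,d)[0,0]
    return c["Rcw"]@np.array([p[0],p[1],1])
def onz(c,px,z):
    r=ray(c,px); return c["o"]+r*(z-c["o"][2])/r[2]
def proj(c,X):
    k,d=K(c); R=c["Rcw"].T
    return cv2.projectPoints(np.array([X],float),cv2.Rodrigues(R)[0],-R@c["o"],k,d)[0][0,0]
def save(c,n): cv2.imwrite("pics/"+n,c["pixels"][:,:,::-1])
E
python3 - <<'E'
from h import *
s=manip.get_state();print(s)
for n in("scene","side","wrist"):
    c=grab(n);save(c,n+"0.png");print(n,c["o"],c["Rcw"].round(2).tolist())
a=[cv2.resize(cv2.imread(f"pics/{n}0.png"),(400,300)) for n in("side","wrist")]
cv2.imwrite("pics/sw.png",np.hstack(a))
E
```

```text
{'time_s': 0.0, 'qpos': array([-0.06617693,  0.53716887, -0.00443178,  1.53883589,  0.00261762,
        1.06730898, -0.071213  ]), 'joint_vel': array([-1.72771384e-03,  3.12553833e-04,  3.94506857e-05,  4.54263436e-04,
       -1.60994510e-03, -6.53903266e-04, -7.91370377e-04]), 'joint_efforts': array([-4.51575825e-04, -5.83398092e+01,  1.04865700e+00, -2.59097242e+01,
        1.23920938e-02,  9.44124302e-03, -7.87308863e-06]), 'position': array([ 6.49384225e-01, -4.17532904e-05,  2.30425932e-01]), 'ee_rot': array([-2.22061609e+00, -2.22070141e+00,  2.05882995e-03]), 'force': array([ 0.13132708, -0.20869026,  0.72771468]), 'moment': array([0.01461523, 0.01477234, 0.00539137]), 'grip_force': 0.0, 'opening': 0.08560153728880017}
scene [1.19419904 0.12465713 0.98237069] [[-0.05, 0.79, -0.61], [1.0, 0.04, -0.03], [-0.0, -0.61, -0.79]]
side [ 0.44067661 -0.62929419  0.95011004] [[1.0, -0.08, 0.06], [-0.1, -0.77, 0.63], [-0.0, -0.63, -0.77]]
wrist [0.64946838 0.08433338 0.37416293] [[1.0, 0.0, -0.0], [-0.0, -0.94, -0.33], [-0.0, 0.33, -0.94]]
```

View pics/scene0.png

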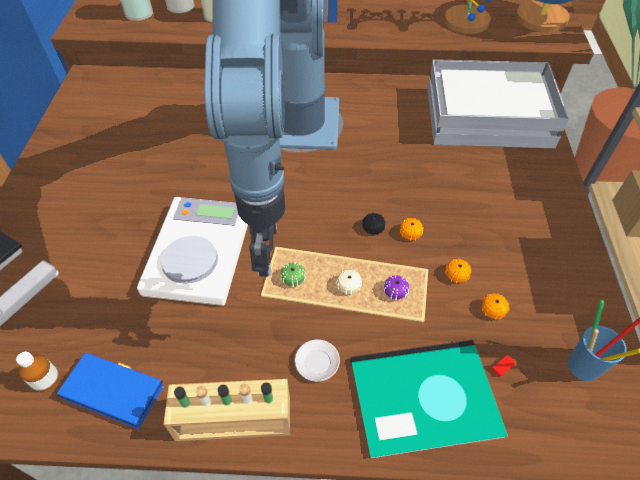

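View pics/sw.png

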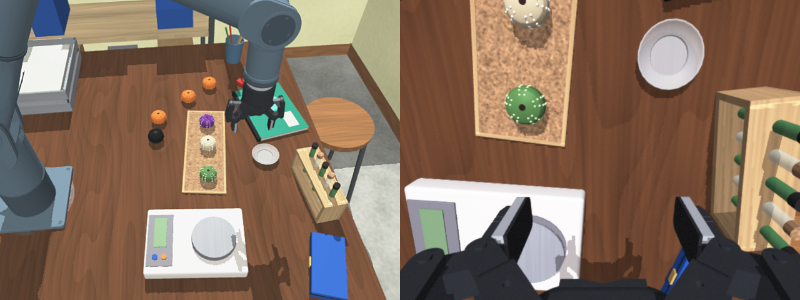

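The scene view shows the board with three shells: green (293,273), cream (349,282) and purple (397,288). Other round things are the oranges (411,229), (458,270) and (495,306), and a black ball (373,223). I choose the purple one at (397,288). The pan is at (189,259).

```bash
python3 - <<'E'
from h import *
for n in("scene","side"):
    c=grab(n);im=c["pixels"];hsv=cv2.cvtColor(im,cv2.COLOR_RGB2HSV)
    def big(m,win):
        x0,x1,y0,y1=win;w=np.zeros_like(m);w[y0:y1,x0:x1]=m[y0:y1,x0:x1]
        w=cv2.morphologyEx(w,cv2.MORPH_CLOSE,np.ones((5,5)))
        cs,_=cv2.findContours(w,0,2);k=max(cs,key=cv2.contourArea)
        return cv2.convexHull(k)
    W={"scene":{"p":(370,430,260,320),"g":(270,320,250,295)},"side":{"p":(300,350,165,220),"g":(310,350,255,305)}}[n]
    mp=cv2.inRange(hsv,(125,80,30),(155,255,255)); mg=cv2.inRange(hsv,(40,80,30),(80,255,255))
    for nm,m in(("p",mp),("g",mg)):
        h=big(m,W[nm]);x,y,w,hh=cv2.boundingRect(h);e=(x+w/2-.5,y+hh/2-.5)
        print(n,nm,(x,y,w,hh),onz(c,e,.005+.017).round(4))
    win=(150,225,225,290) if n=="scene" else (295,385,335,425)
    v=hsv[:,:,2];m=cv2.inRange(hsv,(0,0,90),(179,60,212))
    h=big(m,win);e=cv2.fitEllipse(h);print(n,"pan",e,onz(c,e[0],.056).round(4))
    o=im.copy();cv2.ellipse(o,e,(255,0,0),1)
    x0,x1,y0,y1=W["p"];A=cv2.resize(im[y0:y1,x0:x1],(300,300))
    x0,x1,y0,y1=win;B=cv2.resize(o[y0-10:y1+10,x0-10:x1+10],(300,300))
    r=np.hstack([A,B]);c0=r if n=="scene" else np.vstack([c0,r])
cv2.imwrite("pics/crop1.png",c0[:,:,::-1])
E
```

```text
scene p (384, 276, 25, 23) [0.5641 0.2521 0.022 ]
scene g (281, 263, 24, 23) [0.5412 0.0247 0.022 ]
scene pan ((189.03253173828125, 261.80645751953125), (41.24872589111328, 57.27241134643555), 73.54312896728516) [ 0.5435 -0.1989  0.056 ]
side p (319, 183, 24, 22) [0.5633 0.2524 0.022 ]
side g (320, 265, 26, 26) [0.5406 0.0255 0.022 ]
side pan ((353.24163818359375, 392.12188720703125), (69.25656127929688, 97.52814483642578), 104.40243530273438) [ 0.5434 -0.2312  0.056 ]
```

View pics/crop1.png

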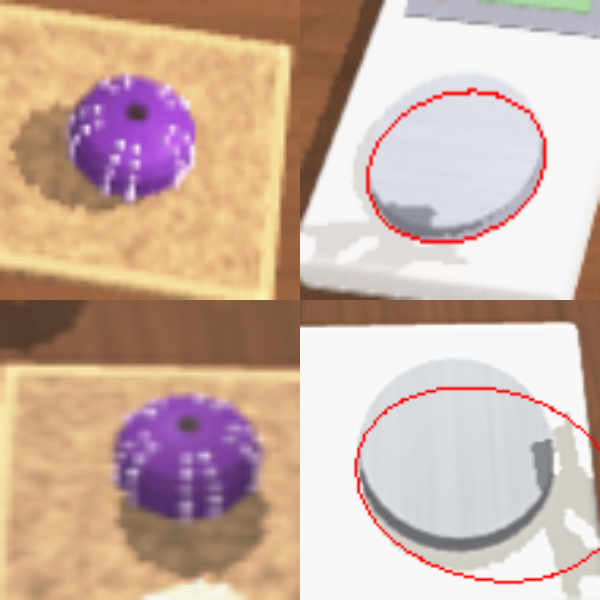

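The close crops confirm the purple shell with white beads, at about (0.564, 0.252). The automatic pan ellipses also took in the pan's shadow and rim, so I'll re-measure the pan from near. Next I go above the shell.

Call:
{"method": "servo_tool", "body": {"steps": [[0,6.3,-2.14,1.5,0,0,0],[0,6.3,-2.14,1.5,0,0,0],[0,6.3,-2.14,1.5,0,0,0],[0,6.3,-2.14,1.5,0,0,0],[0,6.3,-2.14,1.5,0,0,0]], "newtons": 25}}

```text
time_s: 0.75
position: [0.5707, 0.2326, 0.176]
ee_rot: [2.222, 2.221, 0.0]
force: [0.6, -0.1, 0.1]
opening: 0.0852
grip_force: 0.0
```

Call:
{"method": "servo_tool", "body": {"steps": [[0,0,0,0,0,0,0],[0,0,0,0,0,0,0],[0,0,0,0,0,0,0]]}}

```text
time_s: 1.05
position: [0.5723, 0.2293, 0.1765]
ee_rot: [2.223, 2.219, -0.0]
force: [0.7, -0.5, 0.2]
opening: 0.0856
grip_force: 0.0
```

```bash
cat > w.py <<'E'
from h import *
c=grab("wrist");save(c,"w1.png");hsv=cv2.cvtColor(c["pixels"],cv2.COLOR_RGB2HSV)
m=cv2.morphologyEx(cv2.inRange(hsv,(125,80,30),(155,255,255)),cv2.MORPH_CLOSE,np.ones((9,9)))
cs,_=cv2.findContours(m,0,2);k=cv2.convexHull(max(cs,key=cv2.contourArea));x,y,w,h=cv2.boundingRect(k)
e=(x+w/2-.5,y+h/2-.5);p=onz(c,e,.0255);s=manip.get_state()
print((x,y,w,h),p,s["position"],s["time_s"]);d=p-s["position"];print("units",d[1]/.04,d[0]/.04,-(.004-s["position"][2])/.04)
E
python3 w.py
```

```text
(278, 147, 71, 72) [0.56397605 0.25270504 0.0255    ] [0.57256006 0.22894223 0.17657116] 1.1
units 0.5940701912424344 -0.2146002501313915 4.3142791139846315
```

View pics/w1.png

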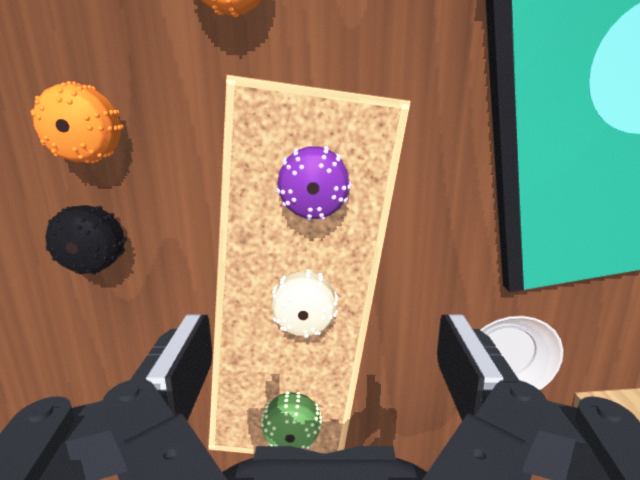

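The wrist picture shows the purple shell at (313,183), agreeing with the other cameras to 1 mm. It has free room on both sides for the fingers, so I descend.

Call:
{"method": "servo_tool", "body": {"steps": [[0,0.6,-0.21,0.8,0,0,0],[0,0.6,-0.21,1.7,0,0,0],[0,0.6,-0.21,2.5,0,0,0],[0,0.6,-0.21,2.9,0,0,0],[0,0.6,-0.21,2.9,0,0,0]]}}

```text
time_s: 1.6
position: [0.5624, 0.2528, 0.0584]
ee_rot: [-2.223, -2.219, 0.006]
force: [0.2, -0.5, 0.7]
opening: 0.0855
grip_force: 0.0
```

Call:
{"method": "servo_tool", "body": {"steps": [[0,0,0,0,0,0,0],[0,0,0,0,0,0,0]]}}

```text
time_s: 1.8
position: [0.5648, 0.2552, 0.0622]
ee_rot: [2.222, 2.22, 0.005]
force: [0.6, -0.2, -0.3]
opening: 0.0853
grip_force: 0.0
```

Call:
{"method": "servo_tool", "body": {"steps": [[0,0,0,0.5,0,0,0],[0,0,0,0.9,0,0,0],[0,0,0,1.2,0,0,0],[0,0,0,1.38,0,0,0],[0,0,0,1.38,0,0,0]]}}

```text
time_s: 2.3
position: [0.5625, 0.2546, 0.0041]
ee_rot: [-2.221, -2.221, 0.003]
force: [0.3, -0.4, 0.6]
opening: 0.0857
grip_force: 0.0
```

Call:
{"method": "servo_tool", "body": {"steps": [[0,0,0,0,0,0,0],[0,0,0,0,0,0,0]]}}

```text
time_s: 2.5
position: [0.5637, 0.2551, 0.0057]
ee_rot: [2.221, 2.221, 0.002]
force: [0.2, 0.8, 0.2]
opening: 0.0855
grip_force: 0.0
```

```bash
python3 - <<'E'
from h import *
c=grab("wrist");save(c,"w2.png")
for i in range(3):
    print(manip.get_state()["position"])
print(proj(c,[.564,.2527,.0255]))
E
```

```text
[0.5636719  0.25515087 0.00576025]
[0.5636719  0.25515087 0.00576025]
[0.5636719  0.25515087 0.00576025]
[325.57746327 348.30789404]
```

View pics/w2.png

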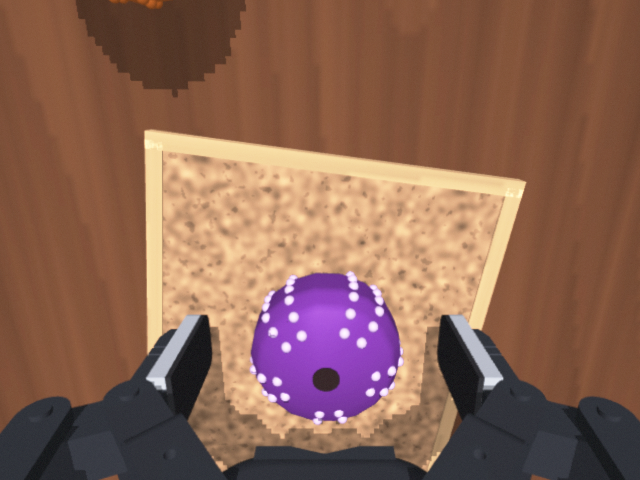

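The shell, centred at (325,346), sits midway between the pads. Closing gently.

Call:
{"method": "servo_tool", "body": {"steps": [[60,-0.04,0,0,0,0,0],[100,-0.04,0,0,0,0,0],[130,-0.04,0,0,0,0,0],[150,-0.04,0,0,0,0,0],[150,-0.04,0,0,0,0,0]], "newtons": 25}}

```text
time_s: 3.05
position: [0.5633, 0.2531, 0.0056]
ee_rot: [2.221, 2.221, -0.0]
force: [-1.4, -1.1, 5.4]
opening: 0.0518
grip_force: 26.3
```

Call:
{"method": "servo_tool", "body": {"steps": [[150,0,0,0,0,0,0],[150,0,0,0,0,0,0],[150,0,0,0,0,0,0]]}}

```text
time_s: 3.35
position: [0.5634, 0.2531, 0.0056]
ee_rot: [2.221, 2.221, 0.0]
force: [-2.0, -1.3, 5.2]
opening: 0.0522
grip_force: 26.3
```

Call:
{"method": "servo_tool", "body": {"steps": [[150,0,0,-0.05,0,0,0],[150,0,0,-0.15,0,0,0],[150,0,0,-0.3,0,0,0],[150,0,0,-0.5,0,0,0],[150,0,0,-0.5,0,0,0]]}}

```text
time_s: 3.85
position: [0.5641, 0.2538, 0.0266]
ee_rot: [2.221, 2.221, 0.004]
force: [-0.2, -0.1, -0.9]
opening: 0.0524
grip_force: 26.4
```

Call:
{"method": "servo_tool", "body": {"steps": [[150,0,0,-0.5,0,0,0],[150,0,0,-1.2,0,0,0],[150,0,0,-2.0,0,0,0],[150,0,0,-2.8,0,0,0],[150,0,0,-3.2,0,0,0]]}}

```text
time_s: 4.35
position: [0.5645, 0.254, 0.1562]
ee_rot: [2.221, 2.22, 0.006]
force: [0.5, -0.2, -1.1]
opening: 0.052
grip_force: 26.6
```

Held and lifted. Now the pan, by flood fill on its top face.

```bash
python3 - <<'E'
from h import *
R=[]
for n,sd,b in(("scene",(190,258),(145,215)),("side",(342,378),(280,320))):
    c=grab(n);im=cv2.bilateralFilter(np.ascontiguousarray(c["pixels"]),5,15,3)
    print(n,[im[sd[1]+d,sd[0]+d].tolist() for d in(-10,0,8)],im[sd[1]-30,sd[0]+ (20 if n=="scene" else -40)])
    for t in(5,9,12):
        m=np.zeros((482,642),np.uint8);cv2.floodFill(im.copy(),m,sd,0,(t,)*3,(t,)*3,4|cv2.FLOODFILL_MASK_ONLY|cv2.FLOODFILL_FIXED_RANGE|(255<<8))
        m=m[1:-1,1:-1].copy();cs,_=cv2.findContours(m,0,1);h=cv2.convexHull(max(cs,key=cv2.contourArea))
        P=np.array([onz(c,p[0],.056)[:2] for p in h]);(q,r)=cv2.minEnclosingCircle(P.astype(np.float32))
        print(t,len(h),cv2.boundingRect(h),"circ",np.round(q,4),round(r,4))
    x,y=b;R.append(cv2.resize(c["pixels"][y:y+110,x:x+110],(400,400),interpolation=cv2.INTER_CUBIC))
    for q in((.543,-.225),):
        o=R[-1]
cv2.imwrite("pics/pan2.png",np.hstack(R)[:,:,::-1])
E
```

```text
scene [[150, 153, 161], [151, 154, 163], [153, 156, 165]] [247 247 247]
5 26 (162, 236, 54, 43) circ [ 0.5289 -0.2031] 0.0588
9 25 (162, 236, 55, 43) circ [ 0.5287 -0.2023] 0.0598
12 24 (162, 236, 55, 44) circ [ 0.5294 -0.2024] 0.0602
side [[150, 153, 157], [149, 152, 156], [150, 153, 156]] [247 247 247]
5 31 (307, 347, 71, 66) circ [ 0.5283 -0.2043] 0.0598
9 32 (307, 347, 71, 66) circ [ 0.5281 -0.2042] 0.06
12 33 (307, 347, 71, 66) circ [ 0.5281 -0.2041] 0.06
```

View pics/pan2.png

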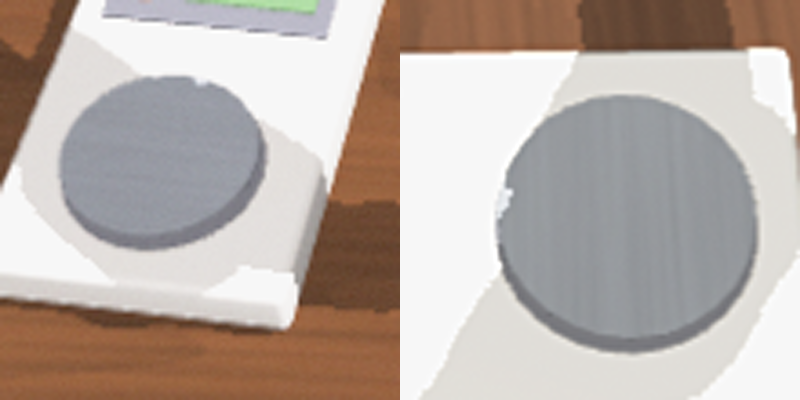

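The pan's top face fits a 60 mm circle centred at (0.5285, -0.2035) in both views. Carrying the shell across.

Call:
{"method": "servo_tool", "body": {"steps": [[150,-1.0,-0.08,-0.2,0,0,0],[150,-2.1,-0.17,-0.2,0,0,0],[150,-3.2,-0.26,-0.2,0,0,0],[150,-4.3,-0.35,-0.2,0,0,0],[150,-5.4,-0.42,-0.2,0,0,0]]}}

```text
time_s: 4.95
position: [0.545, 0.0355, 0.1598]
ee_rot: [-2.22, -2.221, 0.003]
force: [0.3, -0.3, -1.0]
opening: 0.0521
grip_force: 26.6
```

Call:
{"method": "servo_tool", "body": {"steps": [[150,-1.0,-0.08,0,0,0,0],[150,-2.1,-0.17,0,0,0,0],[150,-3.2,-0.26,0,0,0,0],[150,-4.2,-0.35,0,0,0,0],[150,-5.0,-0.42,0,0,0,0]]}}

```text
time_s: 5.45
position: [0.528, -0.1655, 0.1598]
ee_rot: [-2.223, -2.218, 0.003]
force: [0.5, 0.6, -0.4]
opening: 0.0519
grip_force: 26.6
```

Call:
{"method": "servo_tool", "body": {"steps": [[150,0,0,0,0,0,0],[150,0,0,0,0,0,0]]}}

```text
time_s: 5.65
position: [0.5286, -0.1631, 0.1599]
ee_rot: [-2.222, -2.218, 0.002]
force: [0.5, -0.1, -0.9]
opening: 0.0525
grip_force: 26.6
```

Call:
{"method": "servo_tool", "body": {"steps": [[150,-0.6,0,0,0,0,0],[150,-1.0,0,0.5,0,0,0],[150,-1.0,0,1.2,0,0,0],[150,-1.0,0,1.8,0,0,0],[150,-1.0,0,2.1,0,0,0]]}}

```text
time_s: 6.15
position: [0.5283, -0.2002, 0.0745]
ee_rot: [-2.216, -2.221, 0.002]
force: [-0.8, -0.2, -0.6]
opening: 0.0517
grip_force: 26.6
```

Call:
{"method": "servo_tool", "body": {"steps": [[150,0,0,0,0,0,0],[150,0,0,0,0,0,0]]}}

```text
time_s: 6.35
position: [0.5301, -0.202, 0.0775]
ee_rot: [2.22, 2.223, 0.001]
force: [0.1, 0.9, 0.1]
opening: 0.0516
grip_force: 26.6
```

```bash
python3 - <<'E'
from h import *
R=[]
for n,b in(("scene",(120,185)),("side",(270,300)),("wrist",None)):
    c=grab(n);s=manip.get_state();im=c["pixels"];hsv=cv2.cvtColor(im,cv2.COLOR_RGB2HSV)
    m=cv2.morphologyEx(cv2.inRange(hsv,(125,80,20),(155,255,255)),cv2.MORPH_CLOSE,np.ones((5,5)))
    cs,_=cv2.findContours(m,0,2);x,y,w,h=cv2.boundingRect(max(cs,key=cv2.contourArea))
    print(n,(x,y,w,h),onz(c,(x+w/2-.5,y+h/2-.5),s["position"][2]+.0165).round(4),s["position"],s["force"])
    R.append(cv2.resize(im if b is None else im[b[1]:b[1]+150,b[0]:b[0]+200],(400,300)))
R.append(R[0]*0);cv2.imwrite("pics/p3.png",np.vstack([np.hstack(R[:2]),np.hstack(R[2:])])[:,:,::-1])
E
```

```text
scene (178, 234, 20, 24) [ 0.5283 -0.1974  0.0946] [ 0.53052166 -0.20236548  0.07808464] [ 0.43266917  0.1740743  -0.84581596]
side (329, 354, 33, 30) [ 0.5315 -0.2068  0.0948] [ 0.53061557 -0.20261122  0.07828492] [-1.45496321  0.50609088 -0.02378926]
wrist (249, 268, 151, 148) [ 0.5303 -0.2043  0.0948] [ 0.5305808  -0.20274089  0.07832617] [-0.62414272  1.10409021  0.3663294 ]
```

View pics/p3.png

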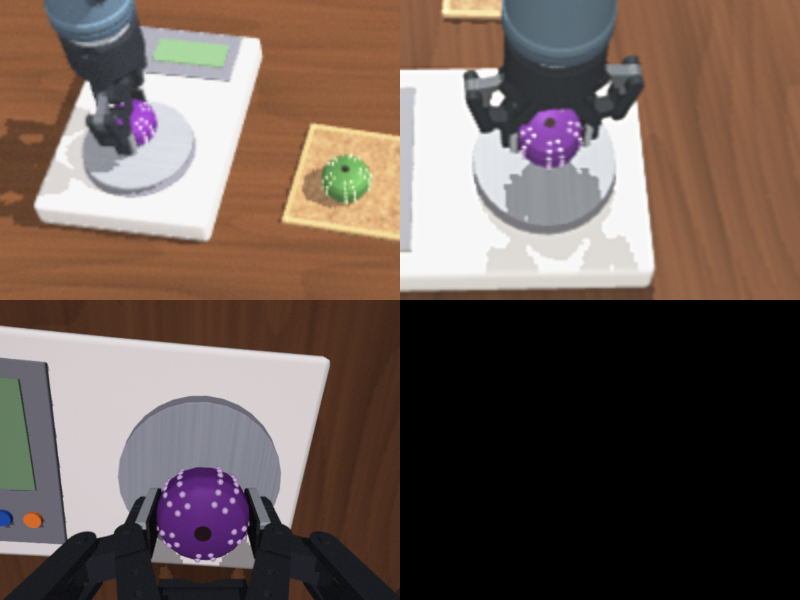

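The shell (wrist view, bottom centre) hangs upright over the pan, within 2 mm of its centre. Lowering in stages.

Call:
{"method": "servo_tool", "body": {"steps": [[150,-0.02,-0.04,0.15,0,0,0],[150,-0.02,-0.04,0.28,0,0,0],[150,-0.02,-0.04,0.38,0,0,0],[150,-0.02,-0.04,0.42,0,0,0],[150,-0.02,-0.04,0.42,0,0,0]]}}

```text
time_s: 7.0
position: [0.5277, -0.2034, 0.0599]
ee_rot: [-2.221, -2.221, 0.001]
force: [-1.0, -0.6, -1.6]
opening: 0.0521
grip_force: 26.6
```

Call:
{"method": "servo_tool", "body": {"steps": [[150,0,0,0,0,0,0],[150,0,0,0,0,0,0],[150,0,0,0,0,0,0]]}}

```text
time_s: 7.3
position: [0.5281, -0.2035, 0.0605]
ee_rot: [2.221, 2.221, 0.0]
force: [-0.3, -0.5, -0.6]
opening: 0.0521
grip_force: 26.6
```

Call:
{"method": "servo_tool", "body": {"steps": [[150,0,0,0.03,0,0,0],[150,0,0,0.06,0,0,0],[150,0,0,0.06,0,0,0],[150,0,0,0.06,0,0,0]]}}

```text
time_s: 7.7
position: [0.5279, -0.2035, 0.0578]
ee_rot: [-2.221, -2.221, 0.0]
force: [-0.1, -0.2, -0.7]
opening: 0.0519
grip_force: 26.6
```

Call:
{"method": "servo_tool", "body": {"steps": [[150,0,0,0.02,0,0,0],[150,0,0,0.02,0,0,0],[150,0,0,0.02,0,0,0],[150,0,0,0.02,0,0,0]]}}

```text
time_s: 8.1
position: [0.528, -0.2035, 0.0571]
ee_rot: [2.221, 2.221, 0.0]
force: [0.4, -0.1, -0.7]
opening: 0.0516
grip_force: 26.6
```

Call:
{"method": "servo_tool", "body": {"steps": [[150,0,0,0.015,0,0,0],[150,0,0,0.015,0,0,0],[150,0,0,0.015,0,0,0],[150,0,0,0.015,0,0,0]]}}

```text
time_s: 8.5
position: [0.5281, -0.2035, 0.0566]
ee_rot: [2.221, 2.221, 0.0]
force: [-0.1, 0.3, -0.2]
opening: 0.0516
grip_force: 26.7
```

Call:
{"method": "servo_tool", "body": {"steps": [[150,0,0,0.015,0,0,0],[150,0,0,0.015,0,0,0],[150,0,0,0.015,0,0,0],[150,0,0,0.015,0,0,0]]}}

```text
time_s: 8.9
position: [0.528, -0.2035, 0.056]
ee_rot: [2.221, 2.221, 0.0]
force: [-0.6, -0.4, 1.6]
opening: 0.0521
grip_force: 26.8
```

Contact is felt at about 2 N, at the expected height. Releasing gradually.

Call:
{"method": "servo_tool", "body": {"steps": [[105,0,0,0,0,0,0],[95,0,0,0,0,0,0],[88,0,0,0,0,0,0],[80,0,0,0,0,0,0],[70,0,0,0,0,0,0]]}}

```text
time_s: 9.4
position: [0.5279, -0.2035, 0.0559]
ee_rot: [-2.221, -2.221, 0.0]
force: [0.7, -0.3, 0.6]
opening: 0.0618
grip_force: 0.0
```

Call:
{"method": "servo_tool", "body": {"steps": [[50,0,0,0,0,0,0],[25,0,0,0,0,0,0],[0,0,0,0,0,0,0],[0,0,0,0,0,0,0],[0,0,0,0,0,0,0]]}}

```text
time_s: 9.9
position: [0.528, -0.2035, 0.0559]
ee_rot: [2.221, 2.221, 0.0]
force: [0.5, 0.3, 0.2]
opening: 0.0855
grip_force: 0.0
```

```bash
python3 - <<'E'
from h import *
c=grab("wrist");save(c,"w4.png");s=manip.get_state();print(s["position"],s["force"],s["opening"],proj(c,[.5285,-.2035,.0765]))
E
```

```text
[ 0.52796338 -0.20350236  0.05592208] [-0.27587791 -0.33186871  0.3239386 ] 0.08502128749717745 [326.13395523 343.97048263]
```

View pics/w4.png

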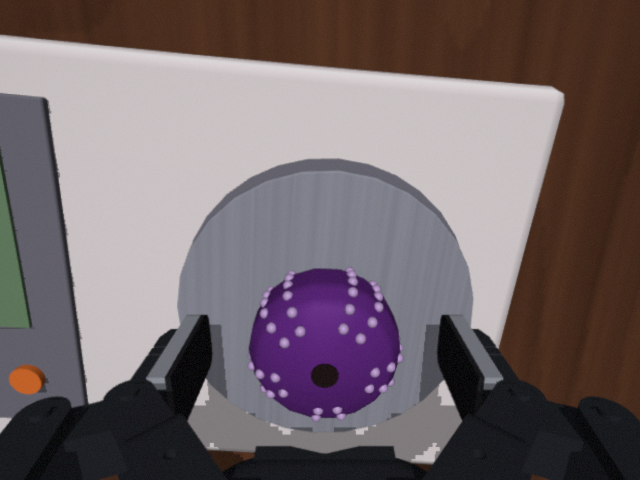

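The shell stands free on the pan at (325,342), with both fingers clear. Retreating straight up.

Call:
{"method": "servo_tool", "body": {"steps": [[0,0,0,-0.3,0,0,0],[0,0,0,-0.8,0,0,0],[0,0,0,-1.6,0,0,0],[0,0,0,-2.6,0,0,0],[0,0,0,-3.4,0,0,0]]}}

```text
time_s: 10.45
position: [0.5283, -0.2037, 0.1949]
ee_rot: [2.22, 2.22, 0.001]
force: [1.5, 0.5, -0.3]
opening: 0.0856
grip_force: 0.0
```

Call:
{"method": "servo_tool", "body": {"steps": [[0,0,0,0,0,0,0],[0,0,0,0,0,0,0],[0,0,0,0,0,0,0]]}}

```text
time_s: 10.75
position: [0.5272, -0.2032, 0.1913]
ee_rot: [-2.22, -2.22, 0.001]
force: [-0.2, -0.3, 0.2]
opening: 0.0854
grip_force: 0.0
```

```bash
sed -i 's/w1.png/w5.png/;s/\.0255/.0765/' w.py; python3 w.py; python3 - <<'E'
from h import *
c=cv2.imread("pics/w5.png");d=grab("side");o=d["pixels"][:,:,::-1]
cv2.imwrite("pics/f.png",np.hstack([cv2.resize(c,(400,300)),cv2.resize(o,(400,300))]))
E
```

```text
(287, 189, 79, 78) [ 0.52810713 -0.20321299  0.0765    ] [ 0.5270985  -0.20316728  0.19090977] 10.8
units -0.001142914063044509 0.025215818942928014 4.672744224218446
```

View pics/f.png

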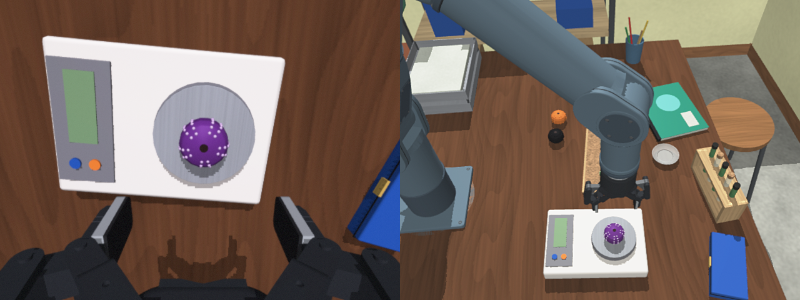

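The shell stands upright at (0.528, -0.203), the middle of the pan, and the gripper is clear. Handing in.

```bash
python3 -c "
from bench import manip
print(manip.finish_job())"
```

```text
the job is handed in; nothing more can be done
None
```

The purple shell stands upright within about 1 mm of the middle of the balance pan. It was gripped at up to 27 N and set down with about 2 N, the arm is clear, the green and cream shells were never touched, and the job was handed in at about 11 s.

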